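# Snap the dust cap onto the second pin of a swivelling link

## Robot

A 6-joint arm with a two-finger parallel gripper is mounted at the origin on the work surface. World frame = base frame: x ahead of the robot, y to its left, z up, the work surface at z = 0. Lengths are in mm, angles in degrees, forces in N, time in s.
With the tool pointing down it reaches from about 350 to 850 mm from the base axis. Payload 8.1 kg.
Tool frame: the origin (TCP) lies between the finger pads; the fingertips stand 22 mm ahead of it and the grasp point (between the pads) lies 3 mm ahead of it; z points along the fingers, y is the line along which they close (so a half turn about z gives the same grasp; the last joint's range is limited). The gripper opens to 85 mm and grips with 20 to 120 N. Pads are 22 mm wide; open, the fingers measure 114 mm over their backs; the gripper's body (76 mm by 85 mm) begins 54 mm behind the grasp point. The pads swing forward as they close: fully open they stand 13 mm farther back than shut.
Start: joints at [-77.258, 7.471, 85.268, -0, 87.261, -4.893], TCP at [181.798, -571.8, 253.292] pointing down, gripper open.
Joint ranges: [-169.43, 169.43], [-51.17, 129.36], [1.28, 143.12], [-76.62, 256.62], [0, 156.53], [-152.29, 152.29]. Speed limits (degrees/s): [136.94, 136.94, 159.86, 180, 180, 180].

## Interface

Orientations are given as [roll, pitch, yaw] about the fixed x, y, z axes, in that order (R = Rz(yaw) Ry(pitch) Rx(roll)).
In Python, from bench import r, vision gives the robot as it stands.
- The arm moves only by the tool step_arm, never from a script. Its argument "targets" is a list that holds one entry, the list of rows, each a list of 6 numbers: the shift along the world's x, y, z in mm, then the turn, a rotation vector about the world's x, y, z in rad. In form: [[[x, y, z, rx, ry, rz], ...]]. A call has 1 to 12 rows; each row is the pose to reach, as a shift and turn from the pose commanded when the call began; what a row does not reach only later rows make up. A row lasts 1/12 s, in which the tool goes at most 41.7 mm and 7.16 degrees, less where a joint would pass 70% of its speed; a pose out of reach is approached as far as the arm can. A call with a gripper value outside its range is refused whole. "fingers" is the gripper's target within -1 to 1 (shut at 1, half-way at 0, fully open at -1), set as the call begins (left out, the last holds). The fingers move at their own pace and stop on an object; "newtons" is the grip in N (left out, the last holds). Time passes only in rows, so rows that repeat a pose let the fingers close. It gives the time, the measured TCP pose, the force, the opening and the grip force at its end, in the units of the state.
- r.sense(): the state, without advancing time (a new reading comes with each control period).
- vision.snapshot(name): name is "scene" or "top" or "wrist"; returns a dict with "img" (384x512x3 uint8, blue, green, red), "mtx" (3x3 intrinsics, pixels), "eye" and "attitude" of the camera in the world. Camera axes: x right, y up, looking along -z (the intrinsics and any distortion apply to the point x, -y, -z); pixel columns grow to the right and rows downward; lengths in mm; the calibration is good to about 2 mm. A picture is of the moment at which its call begins. There is no depth.
- r.hand_in(): hands the job in; it is judged then, once.
The state is a dict: "time": time; "joint_pos": joint angles; "qd": joint speeds; "joint_efforts": joint torques, N m; "tool_pos": TCP position; "tcp_rot": TCP orientation; "ft_force": force on the tool from outside, world axes, zero at the start; "wrist_torque": the same for the moment, N m; "finger_gap": finger opening in mm; "grip_force": force on a finger pad.
Only numpy, scipy, OpenCV 4.12 (cv2) and the standard library are available. Lean on these libraries where they do the work, as an engineer would, in place of code of your own. Each camera call takes 0.05 s, during which the arm holds its last target. There are 200 camera calls.

## Task

Turn the dark steel link on its swivel stand until its arm with the bare pin stands over the anvil, right up against the stop. Then pick up the tall loose dust cap (the twin of the one already fitted on the link's other end), press it straight down onto the bare pin until it clicks past the pin's spring noses, and keep pressing firmly (about 10 N) after the click so that the rubber seal under it stays squeezed: the job finishes with the gripper still on the cap, pressing it down. Leave the other things on the bench alone.

Things in the scene. Friction and masses are not known exactly. Their poses are not given: they have to be found in the camera images.
- link (a joint): Swivel of the link about the vertical axis of the stand's post, rad. Starts at 0.03 to 0.6; grows anticlockwise seen from above; 1.57 is the hard stop (home, counted above 1.52), where the bare-pin arm lies over the anvil against the stop cheek. Stiff to turn (0.25 N m friction), stays where it is left, no spring.
- link_pivot (a point): Centre of the link on its swivel axis, at the link's top face, 54 mm above the bench. x points along the link towards the bare pin, z up. The dark steel link is a flat bar 30 mm wide, 14 mm thick, 237 mm long. A washer of 20 mm radius and a bolt head 7 mm high sit here. The fixed stand below is a disc of 60 mm radius, 14 mm high, with a post of 22 mm radius.
- link_arm (a point): Middle (half-way down) of the link's bar between pivot and bare pin, 52 mm from the pivot, 47 mm above the bench: can be gripped across its 30 mm width here; 33 mm of free room below the bar's middle to the stand's disc. Axes as link_pivot.
- fitted_cap (a point): Centre of the cap already fitted on the link's other end, 100 mm from the pivot (link's -x); 40 mm diameter, its top 104 mm above the bench. Part of the link.
- pin_foot (a point): Foot of the bare steel pin, on its axis, on top of a round boss (18 mm radius) 64 mm above the bench, 100 mm from the pivot; moves with the link; z up along the pin. The pin is 22 mm in diameter, 30 mm high, tip tapered. Round its foot lies the black rubber seal, 18 mm radius, its top 6 mm above the foot when free.
- pin_noses (a point): On the bare pin's axis, 15.6 mm above its foot, at the height of its four spring-loaded round noses, which stand out to 15 mm from the axis and sink in when the cap's lip is pushed over them.
- seal (a joint): Squeeze of the rubber seal at the bare pin's foot, m: 0 free, 0.003 squeezed solid; about 4 N per mm.
- home (a point): Fixed point of the stand: middle of the anvil's top (40 mm above the bench), 100 mm from the swivel axis; the bare pin stands right above it when the link is home. The anvil is a 40 by 34 mm block; the stop cheek beside it rises to 50 mm above the bench. -x points from the swivel axis to the anvil.
- cap_center (a point): Centre (half-way up) of the tall loose dust cap: a plain steel cup, 40 mm outside diameter, 36 mm high, closed rounded top, mouth down, standing on the bench; z up. 40 to 85 g. It can be gripped round its outside.
- cap_mouth (a point): Centre of the loose cap's mouth (underside). Bore 32 mm, 32 mm deep, with a lip 25 mm in diameter and 5 mm high at the mouth. On the pin it first rests on the noses, mouth 21 mm above the pin foot; about 10 to 15 N pushes the lip over them; at about 13 mm the force drops (click) and it jumps to about 5.5 mm, on the seal; pressing on to 3 mm squeezes the seal solid and takes about 12 N.
- flat_cap_center (a point): Centre of a flat, wide steel cap, 58 mm diameter, 16 mm high: does not belong, leave alone.
- socket_center (a point): Centre of a wrench socket standing upright, steel tube 28 mm diameter, 50 mm high: leave alone.
- wrench: Wrench lying on the bench; leave alone. Origin under its middle.
- driver: Screwdriver lying on the bench; leave alone. Origin under its middle.
- spray: Spray can, 66 mm diameter, 210 mm high, standing at the back; leave alone. Origin at the centre of its underside.
- water: Clear bottle, 64 mm diameter, 200 mm high, standing at the back; leave alone. Origin at the centre of its underside.
There are look-alikes about, which are no part of the job. What is shaped like the part that bears link but yellow is not meant.

How it is judged (in metres and radians):
On the way, in this order (a step that is already met when the one before it is completed fails the run):
1. the link is turned home, its bare-pin arm over the anvil against the stop (value of joint link above 1.52 rad), for 0.2 s.
2. the tall cap has clicked onto the bare pin with the link home (z of cap_center in the frame of pin_foot between 0.015 and 0.0248 m and horizontal distance between cap_center and pin_foot below 0.004 m and angle between the z axis of cap_center and the z axis of pin_foot, either way round below 0.12 rad and value of joint link above 1.52 rad), for 0.2 s.
At the end, for the whole second after the job is handed in: Link within 0.05 rad of its stop; tall cap clicked on the bare pin (centre under 24.8 mm above the pin foot, within 4 mm and 0.12 rad of the pin axis); fingers still on the cap (over 2 N), pressing so that the seal is squeezed over 1.2 of its 3 mm (all of step 2 and value of joint seal above 0.0012 m and contact force between the fingers and cap above 2 N); the arm keeps its last pose, push and grip.
It fails at once if a bystander was moved by more than 40 mm (distance of any of flat_cap_center, socket_center, wrench, driver, spray, water from where it was at the start of the episode above 0.04 m).
It also fails if it takes over 72 s, if anything falls off the work surface, if the arm or the gripper's body presses on something with over 40 N, if the wrist force passes 120 N, or if a joint passes its speed limit or range.

## Working session

There is one attempt and no reset: what is moved stays moved. The work goes in short steps, Python scripts to look and compute and a tool call to move; the robot and the scene stay as the last step left them, time stands still between calls to the robot, and variables do not carry over. Pictures are saved under pics/ and viewed, at most 10 in all, crops included, and the job is handed in when it is done.

Besides the shell and the picture viewer there is one more tool, called after ">>>" in YAML: its name, and indented under it one key for each argument. step_arm: Moves the arm, as the interface text tells. Its arguments: {"type":"object","properties":{"targets":{"type":"array"},"fingers":{"type":"number"},"newtons":{"type":"number"}},"required":["targets"]}

```bash
mkdir -p pics; cat > h.py <<'E'
import numpy as np, cv2
from scipy.spatial.transform import Rotation as R
from bench import r, vision
def rot(a):
    a=np.array(a,float)
    if a.shape==(3,3): return a
    return R.from_euler('xyz',a,degrees=True).as_matrix()
def ray(s,u,v):
    d=np.linalg.inv(s['mtx'])@np.array([u,v,1.]); return np.array(s['eye']),rot(s['attitude'])@(d*[1,-1,-1])
def onz(s,u,v,z):
    e,d=ray(s,u,v); return e+d*(z-e[2])/d[2]
def proj(s,p):
    c=rot(s['attitude']).T@(np.array(p,float)-s['eye'])*[1,-1,-1]; q=np.array(s['mtx'])@c; return q[:2]/q[2]
E
python3 - <<'E'
from h import *
t=vision.snapshot("top");s=vision.snapshot("scene")
print({k:t[k] for k in t if k!='img'},{k:s[k] for k in s if k!='img'});print(r.sense())
cv2.imwrite('pics/top.png',cv2.resize(t['img'],(800,600)));cv2.imwrite('pics/scene.png',cv2.resize(s['img'],(800,600)))
cv2.imwrite('top_raw.png',t['img']);cv2.imwrite('scene_raw.png',s['img'])
E
```

```text
{'mtx': array([[375.70862825,   0.        , 259.45103729],
       [  0.        , 375.70862825, 191.21462187],
       [  0.        ,   0.        ,   1.        ]]), 'eye': array([ 358.88242922,  -21.29909721, 1063.32996877]), 'attitude': array([ 12.0118875 ,   0.13843027, -90.27554549])} {'mtx': array([[483.45268162,   0.        , 258.10148054],
       [  0.        , 483.45268162, 194.65422179],
       [  0.        ,   0.        ,   1.        ]]), 'eye': array([1370.59173794, -443.42611229,  836.26835639]), 'attitude': array([5.10308783e+01, 1.67211429e-03, 6.14567987e+01])}
{'time': 0.1, 'joint_pos': array([-7.72583131e+01,  7.51192497e+00,  8.53241996e+01, -8.87215837e-04,
        8.72581687e+01, -4.89252196e+00]), 'qd': array([ 0.02570068,  0.04811743, -0.14741661,  0.02748529,  0.00510525,
       -0.00020685]), 'joint_efforts': array([ 3.51540157e-04, -5.70952606e+01, -5.01943731e+01, -2.04593116e-04,
        8.14295083e-03,  1.16637264e-05]), 'tool_pos': array([ 181.68603886, -571.36168183,  252.32622408]), 'tcp_rot': array([-1.79905975e+02, -7.15907513e-03,  1.76342461e+01]), 'ft_force': array([ 0.55954183,  0.14943724, -0.58227342]), 'wrist_torque': array([-0.01397866,  0.0219756 , -0.0311342 ]), 'grip_force': 0.0, 'finger_gap': 85.38109231723912}
```

View pics/top.png

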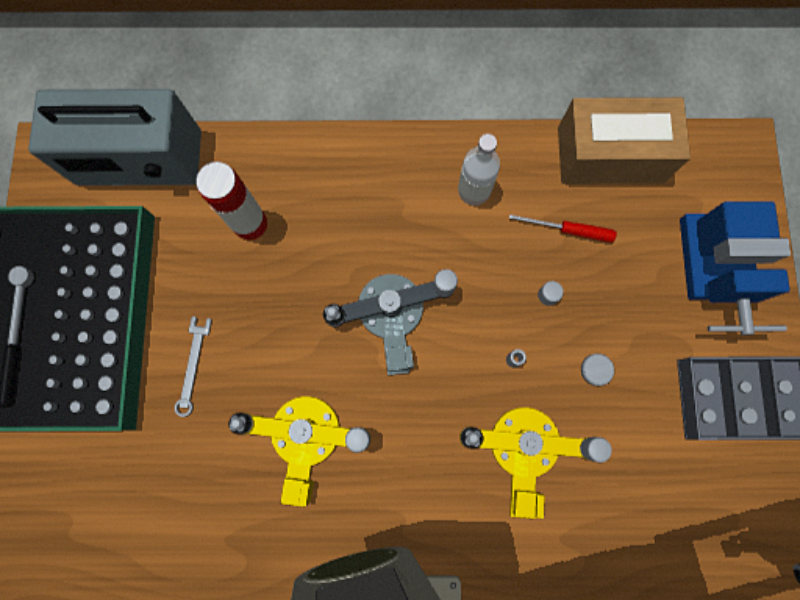

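View pics/scene.png

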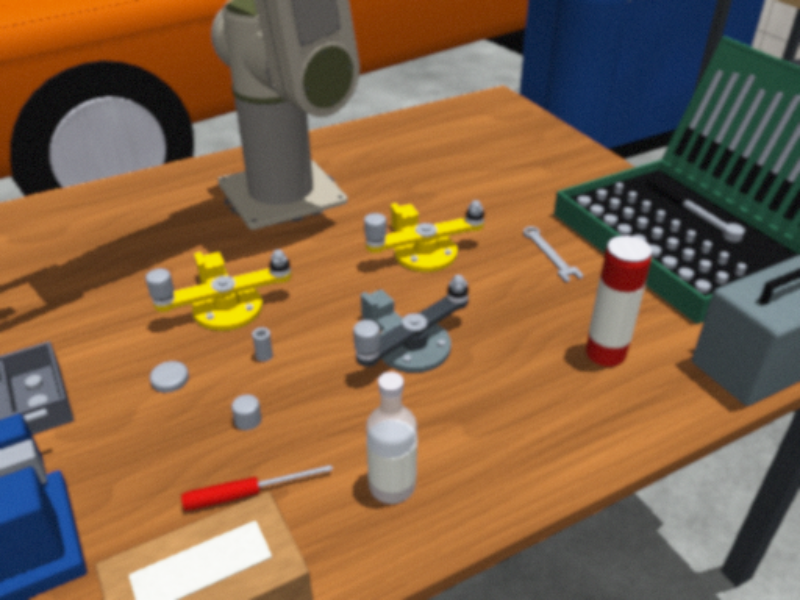

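In the 800x600 top view the grey stand has its pivot at (389,300), the bare pin at (333,314), the fitted cap at (446,281) and the anvil at (398,360).

Things that could be taken for the loose cap:
- (551,293): about 40 mm wide and of middling height. This is my choice.
- (598,370): the flat, wide cap.
- (517,358): the socket.
- (446,281), (358,440) and (596,450): caps fitted on links, the last two on the yellow stands.

The yellow stands at (305,432) and (530,443) are look-alikes.

```bash
python3 - <<'E'
from h import *
t=vision.snapshot("top");s=vision.snapshot("scene")
k=.64
def o(n,u,v,z): p=onz(t,u*k,v*k,z); print(n,p.round(1),'scene px(800)',(proj(s,p)/k).round(0)); return p
pv=o('pivot',389,300,61);pin=o('pin',333,313,94);fc=o('fcap',446,281,104);cap=o('cap',551,293,36);o('flat',598,370,16);o('sock',517,358,50)
for z in(20,40,): o('anvil',398,360,z)
print(np.linalg.norm((pin-pv)[:2]),np.linalg.norm((fc-pv)[:2]))
# cap blob: low saturation bright contour, top view
for nm,sn,(u,v) in(('top',t,(551*k,293*k)),('scene',s,(246*k,411*k))):
    h=cv2.cvtColor(sn['img'],cv2.COLOR_BGR2HSV); m=(h[...,1]<70).astype(np.uint8)*255
    n,l,st,c=cv2.connectedComponentsWithStats(m); i=l[int(v),int(u)]; print(nm,st[i],c[i])
    if nm=='top': mt=(l==i)
# bright parts: top face
im=t['img'];
a=im[150:230,195:305]; b=im[165:210,330:375]
cv2.imwrite('pics/crop.png',np.vstack([cv2.resize(a,(660,480),interpolation=cv2.INTER_CUBIC)]))
cs=s['img'][235:290,130:190]; cv2.imwrite('pics/crop2.png',np.hstack([cv2.resize(b,(400,400)),cv2.resize(cs,(400,400))]))
E
```

```text
pivot [570.1   8.7  61. ] scene px(800) [413. 320.]
pin [541.4 101.8  94. ] scene px(800) [454. 277.]
fcap [593.2 -88.4 104. ] scene px(800) [363. 326.]
cap [ 586.7 -280.8   36. ] scene px(800) [244. 401.]
flat [ 450.5 -361.4   16. ] scene px(800) [167. 372.]
sock [ 468.9 -212.1   50. ] scene px(800) [260. 332.]
anvil [469.7  -6.2  20. ] scene px(800) [376. 307.]
anvil [467.6  -6.5  40. ] scene px(800) [375. 298.]
97.42235146454762 99.79832927094205
top [344 180  16  15 185] [352.06486486 187.10810811]
scene [148 253  19  22 340] [157.24117647 263.27941176]
```

View pics/crop.png

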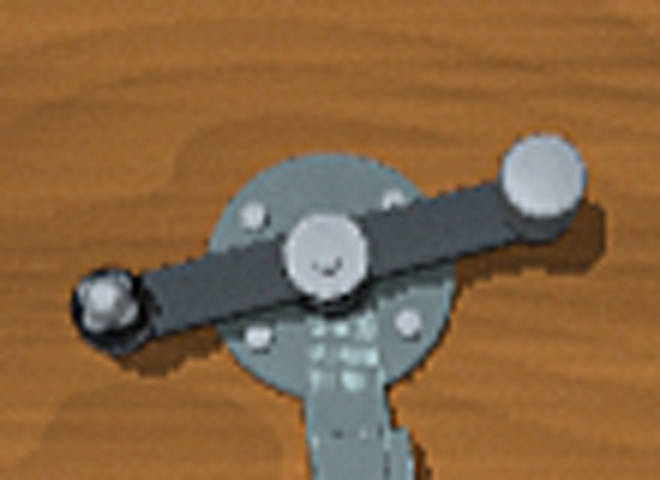

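View pics/crop2.png

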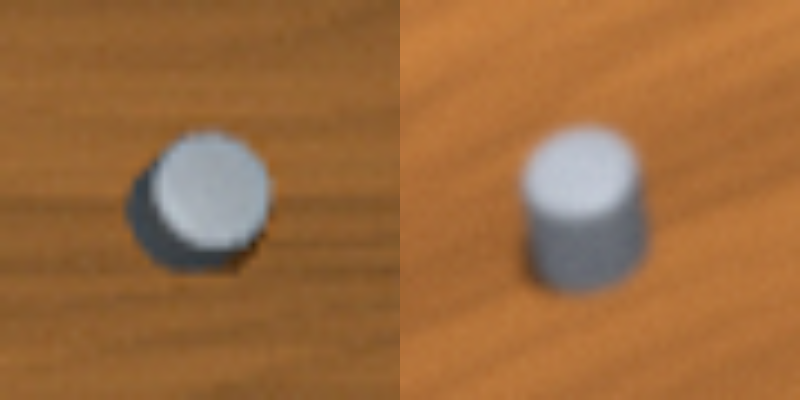

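The crop shows the dark link with its washer at px (249.3,192.2), the fitted cap at (285.2,179.0) and the pin at (212.8,199.7). The second crop confirms a plain tall cup: top-view top face centre (353.6,186.2), scene-view top face centre (157.0,258.4).

```bash
python3 - <<'E'
from h import *
t=vision.snapshot("top");s=vision.snapshot("scene")
def tri(a,b):
    e,d=ray(t,*a);f,g=ray(s,*b); x=np.linalg.lstsq(np.c_[d,-g],f-e,rcond=None)[0]; p,q=e+d*x[0],f+g*x[1]; return ((p+q)/2).round(1),np.linalg.norm(p-q).round(1)
print('cap tri',tri((353.6,186.2),(157.0,258.4)),'top z36',onz(t,353.6,186.2,36).round(1),'scene z36',onz(s,157.0,258.4,36).round(1))
pv=onz(t,249.3,192.2,57);fc=onz(t,285.2,179,104);pin=onz(t,212.8,199.7,92)
print('pivot',pv,'fc',fc,'pin',pin, np.linalg.norm((fc-pv)[:2]),np.linalg.norm((pin-pv)[:2]),(fc+pin)/2)
v=pin-fc;print('link dir deg',np.degrees(np.arctan2(v[1],v[0])))
# stand disc bolts/colour: stand grey-green mask outline -> arm of stand direction
a=[onz(t,195+u/6-.4,150+w/6-.4,14) for u,w in((254,215),(408,321),(258,336),(396,200))]
print('bolts',np.round(a,1),'mean',np.mean(a,0))
E
```

```text
cap tri (array([ 591.3, -282.5,   34.5]), np.float64(3.3)) top z36 [ 590.4 -283.7   36. ] scene z36 [ 593.7 -281.3   36. ]
pivot [570.40301384   7.89993472  57.        ] fc [595.47334272 -87.79583494 104.        ] pin [543.39083566 102.91839957  92.        ] 98.9252329851834 98.7834319713644 [569.43208919   7.56128231  98.        ]
link dir deg 105.27456059939199
bolts [[599.4  44.6  14. ]
 [547.6 -28.6  14. ]
 [540.8  42.3  14. ]
 [606.4 -23.3  14. ]] mean [573.58864205   8.75180854  14.        ]
```

>>> step_arm:
  targets:
    - [[190,315,0,0,0,0.76],[190,315,0,0,0,0.76],[190,315,0,0,0,0.76],[190,315,0,0,0,0.76],[190,315,0,0,0,0.76],[190,315,0,0,0,0.76],[190,315,0,0,0,0.76],[190,315,0,0,0,0.76],[190,315,0,0,0,0.76],[190,315,0,0,0,0.76]]
  fingers: -1
  newtons: 40

```text
time: 1.13
tool_pos: [374.4, -252.0, 253.5]
tcp_rot: [180.0, -0.1, 61.5]
ft_force: [0.3, -0.6, 0.2]
finger_gap: 85.8
grip_force: 0.0
```

>>> step_arm:
  targets:
    - [[185,314,-60,0,0,0.769],[185,314,-60,0,0,0.769],[185,314,-60,0,0,0.769],[185,314,-60,0,0,0.769],[185,314,-60,0,0,0.769],[185,314,-60,0,0,0.769],[185,314,-60,0,0,0.769],[185,314,-60,0,0,0.769],[185,314,-60,0,0,0.769],[185,314,-60,0,0,0.769],[185,314,-60,0,0,0.769],[185,314,-60,0,0,0.769]]

```text
time: 2.13
tool_pos: [556.6, 56.9, 193.0]
tcp_rot: [-179.9, 0.0, 105.3]
ft_force: [-0.1, 0.2, 0.4]
finger_gap: 85.4
grip_force: 0.0
```

>>> step_arm:
  targets:
    - [[0,0,-40,0,0,0],[0,0,-80,0,0,0],[0,0,-110,0,0,0],[0,0,-130,0,0,0],[0,0,-138,0,0,0],[0,0,-138,0,0,0],[0,0,-138,0,0,0]]

```text
time: 2.72
tool_pos: [557.4, 56.3, 56.5]
tcp_rot: [179.9, 0.0, 105.2]
ft_force: [0.5, -0.0, 0.5]
finger_gap: 85.2
grip_force: 0.0
```

>>> step_arm:
  targets:
    - [[0,0,0,0,0,0],[0,0,0,0,0,0],[0,0,0,0,0,0],[0,0,0,0,0,0],[0,0,0,0,0,0],[0,0,0,0,0,0],[0,0,0,0,0,0],[0,0,0,0,0,0]]
  fingers: 1
  newtons: 40

```text
time: 3.38
tool_pos: [557.5, 57.3, 56.3]
tcp_rot: [179.9, 0.0, 105.2]
ft_force: [-1.2, -0.0, 7.4]
finger_gap: 29.2
grip_force: 40.6
```

```bash
python3 - <<'E'
from h import *
P=np.array([570.,7.8]); p=r.sense()['tool_pos'][:2]; y=r.sense()['tcp_rot'][2]
print(p,y,np.linalg.norm(p-P),np.degrees(np.arctan2(*(p-P)[::-1])))
for a in range(6,97,6):
    q=P+R.from_euler('z',a,degrees=True).as_matrix()[:2,:2]@(p-P)-p; print(a,q.round(1),round(np.radians(a),3))
E
```

```text
[557.54318049  57.31929844] 105.24598781648484 51.06205313657726 104.12005851809006
6 [-5.1 -1.6] 0.105
12 [-10.   -3.7] 0.209
18 [-14.7  -6.3] 0.314
24 [-19.1  -9.3] 0.419
30 [-23.1 -12.9] 0.524
36 [-26.7 -16.8] 0.628
42 [-29.9 -21.1] 0.733
48 [-32.7 -25.6] 0.838
54 [-34.9 -30.5] 0.942
60 [-36.7 -35.5] 1.047
66 [-37.8 -40.8] 1.152
72 [-38.5 -46.1] 1.257
78 [-38.6 -51.4] 1.361
84 [-38.1 -56.7] 1.466
90 [-37.1 -62. ] 1.571
96 [-35.5 -67.1] 1.676
```

Gripped (gap 29.2 against a 30 mm bar). I'll turn to 60° first.

>>> step_arm:
  targets:
    - [[-5.1,-1.6,0,0,0,0.105],[-10,-3.7,0,0,0,0.209],[-14.7,-6.3,0,0,0,0.314],[-19.1,-9.3,0,0,0,0.419],[-23.1,-12.9,0,0,0,0.524],[-26.7,-16.8,0,0,0,0.628],[-29.9,-21.1,0,0,0,0.733],[-32.7,-25.6,0,0,0,0.838],[-34.9,-30.5,0,0,0,0.942],[-36.7,-35.5,0,0,0,1.047]]

```text
time: 4.22
tool_pos: [521.9, 21.7, 56.4]
tcp_rot: [179.9, 0.2, 165.5]
ft_force: [8.3, 0.3, -3.4]
finger_gap: 28.6
grip_force: 42.0
```

```bash
python3 - <<'E'
from h import *
P=np.array([570.,7.8]);S=r.sense(); p=S['tool_pos'][:2]; y=S['tcp_rot'][2]
print(p,y,S['ft_force'],S['wrist_torque'],np.linalg.norm(p-P),np.degrees(np.arctan2(*(p-P)[::-1])))
p0=P+51*np.array([np.cos(np.radians(y-1)),np.sin(np.radians(y-1))])
for a in range(5,31,2):
    q=P+R.from_euler('z',a,degrees=True).as_matrix()[:2,:2]@(p0-P)-p0; print(a,q.round(1),round(np.radians(a),3))
E
```

```text
[521.87902725  21.69614345] 165.5182767052249 [ 8.32175188  0.30824846 -3.39412082] [ 0.25744315 -1.25218206 -0.18715586] 50.08723211519624 163.89259417189064
5 [-1.  -4.3] 0.087
7 [-1.3 -6.1] 0.122
9 [-1.5 -7.9] 0.157
11 [-1.7 -9.6] 0.192
13 [ -1.8 -11.4] 0.227
15 [ -1.8 -13.2] 0.262
17 [ -1.8 -15. ] 0.297
19 [ -1.8 -16.7] 0.332
21 [ -1.6 -18.5] 0.367
23 [ -1.4 -20.3] 0.401
25 [ -1.1 -22. ] 0.436
27 [ -0.8 -23.8] 0.471
29 [ -0.4 -25.5] 0.506
```

>>> step_arm:
  targets:
    - [[-1,-4.3,0,0,0,0.087],[-1.5,-7.9,0,0,0,0.157],[-1.8,-11.4,0,0,0,0.227],[-1.8,-14,0,0,0,0.279],[-1.8,-16.7,0,0,0,0.332]]

```text
time: 4.63
tool_pos: [520.4, 5.3, 56.4]
tcp_rot: [180.0, 0.3, -175.6]
ft_force: [7.7, 2.9, -2.3]
finger_gap: 29.0
grip_force: 42.1
```

>>> step_arm:
  targets:
    - [[0,-0.9,0,0,0,0.017],[0.1,-1.8,0,0,0,0.035],[0.1,-1.8,0,0,0,0.035]]

```text
time: 4.88
tool_pos: [520.5, 3.5, 56.4]
tcp_rot: [180.0, 0.3, -173.7]
ft_force: [7.8, 1.7, -0.0]
finger_gap: 28.9
grip_force: 42.1
```

>>> step_arm:
  targets:
    - [[0.1,-0.9,0,0,0,0.017],[0.2,-1.8,0,0,0,0.035],[0.2,-1.8,0,0,0,0.035]]

```text
time: 5.13
tool_pos: [520.6, 2.8, 56.4]
tcp_rot: [179.9, 0.3, -171.8]
ft_force: [6.6, 8.1, 0.3]
finger_gap: 29.2
grip_force: 45.0
```

>>> step_arm:
  targets:
    - [[0.1,-0.9,0,0,0,0.017],[0.1,-1.2,0,0,0,0.017],[0.1,-1.2,0,0,0,0.017],[0.1,-1.2,0,0,0,0.017]]

```text
time: 5.47
tool_pos: [520.8, 2.7, 56.4]
tcp_rot: [179.8, 0.3, -170.9]
ft_force: [6.9, 13.5, 0.3]
finger_gap: 29.3
grip_force: 50.5
```

```bash
python3 - <<'E'
from h import *
S=r.sense();print(S['tool_pos'],S['tcp_rot'],S['ft_force'],S['wrist_torque'],S['joint_pos'])
t=vision.snapshot("top");cv2.imwrite('top2.png',t['img'])
cv2.imwrite('pics/turned.png',cv2.resize(t['img'][140:260,180:340],(800,600),interpolation=cv2.INTER_CUBIC))
E
```

```text
[520.79063896   2.72272492  56.40542166] [ 179.78772718    0.3082781  -170.87362491] [ 6.85036331 13.5097982   0.26317159] [ 2.10375644 -1.14889853 -1.59430642] [  -5.52981412    6.04298825  108.50568907    0.31213547   65.20710769
 -104.78704736]
```

View pics/turned.png

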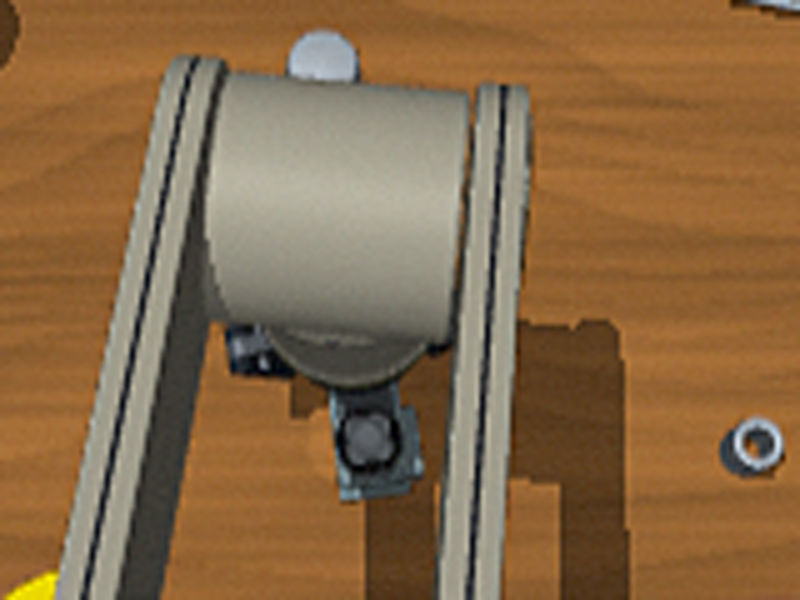

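The bare-pin arm is over the anvil (pin at crop (370,440)), and the force rose without further motion, so the link is against the stop. Releasing it and moving to the cap.

>>> step_arm:
  targets:
    - [[0,0,0,0,0,0],[0,0,0,0,0,0],[0,0,0,0,0,0],[0,0,0,0,0,0],[0,0,0,0,0,0],[0,0,40,0,0,0],[0,0,80,0,0,0],[0,0,110,0,0,0]]
  fingers: -1

```text
time: 6.18
tool_pos: [518.8, -0.0, 167.7]
tcp_rot: [-180.0, 0.0, -170.8]
ft_force: [1.1, -0.4, -0.2]
finger_gap: 85.4
grip_force: 0.0
```

>>> step_arm:
  targets:
    - [[70,-284,0,0,0,-1.57],[70,-284,0,0,0,-1.57],[70,-284,0,0,0,-1.57],[70,-284,0,0,0,-1.57],[70,-284,0,0,0,-1.57],[70,-284,0,0,0,-1.57],[70,-284,0,0,0,-1.57],[70,-284,0,0,0,-1.57],[70,-284,0,0,0,-1.57],[70,-284,0,0,0,-1.57],[70,-284,0,0,0,-1.57],[70,-284,0,0,0,-1.57]]

```text
time: 7.18
tool_pos: [588.4, -284.2, 164.8]
tcp_rot: [-180.0, -0.0, 102.9]
ft_force: [0.5, 0.0, 0.5]
finger_gap: 85.5
grip_force: 0.0
```

>>> step_arm:
  targets:
    - [[0,0,-30,0,0,-0.05],[0,0,-30,0,0,-0.05],[0,0,-30,0,0,-0.05]]

```text
time: 7.43
tool_pos: [586.8, -283.0, 132.8]
tcp_rot: [-179.8, -0.2, 100.5]
ft_force: [-1.0, -0.7, 0.7]
finger_gap: 85.3
grip_force: 0.0
```

```bash
python3 - <<'E'
from h import *
S=r.sense();print(S['tool_pos'],S['tcp_rot'],S['ft_force'])
t=vision.snapshot("top");s=vision.snapshot("scene");w=vision.snapshot("wrist")
cv2.imwrite('top3.png',t['img']);cv2.imwrite('scene3.png',s['img']);cv2.imwrite('w3.png',w['img'])
print({k:w[k] for k in w if k!='img'})
a=cv2.resize(t['img'][150:250,210:310],(400,400),interpolation=cv2.INTER_CUBIC)
b=cv2.resize(w['img'],(400,300));b=np.vstack([b,np.zeros((100,400,3),np.uint8)])
cv2.imwrite('pics/home.png',np.hstack([a,b]))
print(proj(w,[591.5,-282.5,36])/512*400)
E
```

```text
[ 586.84739592 -282.95431752  132.82489417] [-179.75468584   -0.20235666  100.53648936] [-1.02412992 -0.66635736  0.70269879]
{'mtx': array([[274.1201005 ,   0.        , 256.2306513 ],
       [  0.        , 274.1201005 , 191.77723197],
       [  0.        ,   0.        ,   1.        ]]), 'eye': array([ 574.20327883, -206.30571689,  255.85591219]), 'attitude': array([-17.56459992,   0.0207638 ,  10.53849192])}
[203.07247674 157.25148484]
```

View pics/home.png

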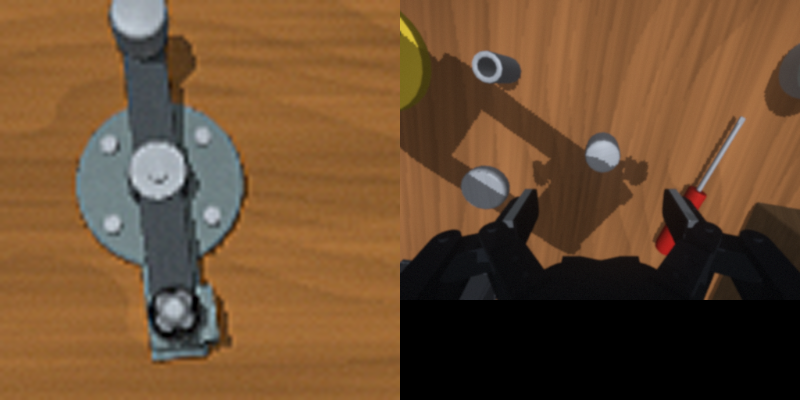

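The left crop shows the link home, with the pin at (175,310) and the pivot at (157,171). The right, wrist view shows the loose cap at (603,155), between the fingers as predicted. Measuring the pin more finely from these images.

```bash
python3 - <<'E'
from h import *
t=vision.snapshot("top");t['img']=cv2.imread('top3.png')
w=vision.snapshot("wrist")
g=cv2.cvtColor(t['img'],cv2.COLOR_BGR2HSV)
def blob(img,u,v,vmin,smax,rad):
    h=cv2.cvtColor(img,cv2.COLOR_BGR2HSV); m=((h[...,2]>vmin)&(h[...,1]<smax)).astype(np.uint8); z=np.zeros_like(m); cv2.circle(z,(int(u),int(v)),rad,1,-1); m*=z
    n,l,st,c=cv2.connectedComponentsWithStats(m); i=1+np.argmax(st[1:,4]); 
    e=cv2.minEnclosingCircle(cv2.findContours((l==i).astype(np.uint8),0,2)[0][0]); return c[i].round(2),st[i],np.round(e[0]+(e[1],),1)
for vm in(140,160): 
    for n,u,v,z in(('washer',249,192,57),('fc',244.5,152,104),('pin',253.4,227,93),('cap?',353.6,186,36)):
        b=blob(t['img'],u,v,vm,60,12); print(vm,n,b,onz(t,*b[0],z).round(1))
b=blob(w['img'],203*1.28,155*1.28,110,60,26);print('wrist cap',b,onz(w,*b[0],36).round(1),onz(w,*b[2][:2],36).round(1))
E
```

```text
140 washer (array([248.82, 192.08]), array([242, 186,  14,  14, 148], dtype=int32), array([248.8, 192.2,   7. ])) [570.7   9.2  57. ]
140 fc (array([243.98, 152.23]), array([238, 146,  13,  13, 137], dtype=int32), array([244. , 152. ,   6.7])) [669.6  20.8 104. ]
140 pin (array([261.61, 227.82]), array([259, 222,   5,  13,  28], dtype=int32), array([260.5, 228. ,   6.2])) [468.5 -25.1  93. ]
140 cap? (array([351.66, 185.26]), array([345, 175,  15,  22, 125], dtype=int32), array([352.8, 185.9,  11.7])) [ 593.2 -278.4   36. ]
160 washer (array([249.  , 192.04]), array([243, 186,  13,  14, 139], dtype=int32), array([249. , 192.2,   6.8])) [570.9   8.7  57. ]
160 fc (array([244.  , 152.38]), array([238, 147,  13,  12, 128], dtype=int32), array([244. , 152.1,   6.4])) [669.2  20.8 104. ]
160 pin (array([252.88, 226.59]), array([251, 225,   5,   4,  17], dtype=int32), array([253. , 227. ,   2.2])) [471.8  -2.5  93. ]
160 cap? (array([351.69, 185.64]), array([345, 175,  15,  22, 107], dtype=int32), array([353. , 186. ,  11.7])) [ 592.1 -278.5   36. ]
wrist cap (array([260.34, 193.81]), array([ 237,  178,   44,   35, 1052], dtype=int32), array([258.6, 198. ,  21.8])) [ 591.6 -276.6   36. ] [ 590.8 -280.6   36. ]
```

>>> step_arm:
  targets:
    - [[4,0,-20,0,0,0],[4,0,-20,0,0,0],[4,0,-20,0,0,0]]

```text
time: 7.93
tool_pos: [592.0, -283.3, 114.6]
tcp_rot: [-179.9, -0.1, 100.5]
ft_force: [-0.8, 0.3, 0.1]
finger_gap: 85.4
grip_force: 0.0
```

>>> step_arm:
  targets:
    - [[0,1,-40,0,0,0],[0,1,-70,0,0,0],[0,1,-86,0,0,0],[0,1,-88,0,0,0],[0,1,-88,0,0,0]]

```text
time: 8.35
tool_pos: [592.0, -282.5, 26.9]
tcp_rot: [-179.9, -0.1, 100.4]
ft_force: [0.7, -0.2, 0.9]
finger_gap: 85.4
grip_force: 0.0
```

>>> step_arm:
  targets:
    - [[0,0,0,0,0,0],[0,0,0,0,0,0],[0,0,0,0,0,0],[0,0,0,0,0,0],[0,0,0,0,0,0],[0,0,0,0,0,0],[0,0,0,0,0,0]]
  fingers: 1
  newtons: 20

```text
time: 8.93
tool_pos: [593.8, -283.5, 29.4]
tcp_rot: [179.9, 0.1, 100.4]
ft_force: [-1.3, 0.4, 6.4]
finger_gap: 39.5
grip_force: 20.1
```

>>> step_arm:
  targets:
    - [[0,0,0,0,0,0],[0,0,0,0,0,0],[0,0,0,0,0,0],[0,0,0,0,0,0],[0,0,0,0,0,0],[0,0,0,0,0,0]]
  fingers: -1

```text
time: 9.43
tool_pos: [592.6, -282.7, 27.1]
tcp_rot: [-180.0, -0.0, 100.4]
ft_force: [0.9, -0.8, -0.3]
finger_gap: 85.3
grip_force: 0.0
```

>>> step_arm:
  targets:
    - [[0,0,0,0,0,-0.12],[0,0,0,0,0,-0.24],[0,0,0,0,0,-0.36],[0,0,0,0,0,-0.48],[0,0,0,0,0,-0.6],[0,0,0,0,0,-0.72],[0,0,0,0,0,-0.84],[0,0,0,0,0,-0.96],[0,0,0,0,0,-1.08],[0,0,0,0,0,-1.2],[0,0,0,0,0,-1.32],[0,0,0,0,0,-1.44]]

```text
time: 10.43
tool_pos: [592.6, -282.7, 27.1]
tcp_rot: [-180.0, 0.0, 17.6]
ft_force: [0.1, -0.4, 0.6]
finger_gap: 85.4
grip_force: 0.0
```

>>> step_arm:
  targets:
    - [[0,0,0,0,0,-0.12],[0,0,0,0,0,-0.12],[0,0,0,0,0,-0.12],[0,0,0,0,0,-0.12],[0,0,0,0,0,-0.12],[0,0,0,0,0,-0.12],[0,0,0,0,0,-0.12],[0,0,0,0,0,-0.12],[0,0,0,0,0,-0.12],[0,0,0,0,0,-0.12]]
  fingers: 1
  newtons: 80

```text
time: 11.27
tool_pos: [593.0, -283.0, 27.7]
tcp_rot: [180.0, -0.0, 11.1]
ft_force: [-0.0, -0.6, 4.9]
finger_gap: 38.2
grip_force: 80.7
```

>>> step_arm:
  targets:
    - [[0,0,40,0,0,0],[0,0,80,0,0,0],[0,0,120,0,0,0],[0,0,130,0,0,0]]

```text
time: 11.6
tool_pos: [595.5, -284.4, 165.0]
tcp_rot: [179.6, -0.4, 11.1]
ft_force: [1.6, -0.6, 1.8]
finger_gap: 38.4
grip_force: 80.7
```

>>> step_arm:
  targets:
    - [[-121.5,279.5,0,0,0,-0.06],[-121.5,279.5,0,0,0,-0.06],[-121.5,279.5,0,0,0,-0.06],[-121.5,279.5,0,0,0,-0.06],[-121.5,279.5,0,0,0,-0.06],[-121.5,279.5,0,0,0,-0.06],[-121.5,279.5,0,0,0,-0.06],[-121.5,279.5,0,0,0,-0.06],[-121.5,279.5,0,0,0,-0.06],[-121.5,279.5,0,0,0,-0.06],[-121.5,279.5,0,0,0,-0.06]]

```text
time: 12.52
tool_pos: [471.6, -4.0, 157.2]
tcp_rot: [180.0, -0.0, 7.6]
ft_force: [0.6, -0.8, -1.2]
finger_gap: 38.3
grip_force: 80.8
```

```bash
python3 - <<'E'
from h import *
S=r.sense();print(S['tool_pos'],S['tcp_rot'],S['ft_force'],S['wrist_torque'])
s=vision.snapshot("scene");w=vision.snapshot("wrist")
cv2.imwrite('scene4.png',s['img'])
for p in([471.3,-3.4,94],[471.3,-3.4,64],[471.3,-3.4,S['tool_pos'][2]-27]): print(proj(s,p))
u,v=proj(s,[471,-3,110]).astype(int); 
a=cv2.resize(s['img'][v-40:v+40,u-40:u+40],(400,400),interpolation=cv2.INTER_CUBIC);print(u-40,v-40)
u,v=proj(w,[471,-3,110]).astype(int);print(u-100,v-100)
b=cv2.resize(w['img'][max(0,v-100):v+100,u-100:u+100],(400,400))
cv2.imwrite('pics/over.png',np.hstack([a,b]))
E
```

```text
[471.56727602  -4.03144622 157.24800832] [ 1.79966771e+02 -8.67435762e-03  7.61210478e+00] [ 0.59102478 -0.828123   -1.17148099] [0.00118449 0.00911011 0.01605788]
[241.3446133  174.47262619]
[241.59519664 183.6997074 ]
[241.03151629 162.94364123]
201 129
156 126
```

View pics/over.png

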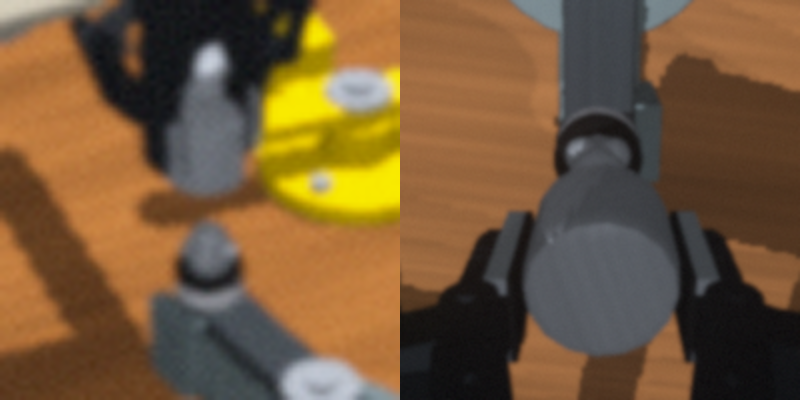

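The scene crop has the cap mouth centre at column 207 over the pin at column 210. The wrist crop has the cap top at (601,288) with the pin just left of it at column 598, so y needs about +1 mm. Checking the cap's x offset in the hand.

```bash
python3 - <<'E'
from h import *
w=vision.snapshot("wrist");S=r.sense()
print(S['tool_pos'])
for z in (164,166): print(onz(w,156+201/2,126+288/2,z), [onz(w,156+201/2,126+q/2,z).round(1)[0] for q in(222,355)])
print(onz(w,156+198/2,126+128/2,70))
E
```

```text
[471.60545543  -4.43652505 157.18586505]
[473.64026765  -2.71919755 164.        ] [np.float64(490.9), np.float64(454.6)]
[474.95404193  -2.54343609 166.        ] [np.float64(491.9), np.float64(456.2)]
[ 4.84174028e+02 -2.07067936e-01  7.00000000e+01]
```

>>> step_arm:
  targets:
    - [[-1.2,1,-15,0,0,0],[-1.2,1,-28,0,0,0],[-1.2,1,-32,0,0,0],[-1.2,1,-34,0,0,0],[-1.2,1,-36,0,0,0],[-1.2,1,-36,0,0,0]]

```text
time: 13.17
tool_pos: [470.2, -2.6, 121.4]
tcp_rot: [180.0, -0.0, 7.6]
ft_force: [0.3, -0.5, -0.4]
finger_gap: 38.1
grip_force: 80.8
```

>>> step_arm:
  targets:
    - [[0,0,-1,0,0,0],[0,0,-2,0,0,0],[0,0,-3,0,0,0],[0,0,-4,0,0,0],[0,0,-4,0,0,0]]

```text
time: 13.58
tool_pos: [469.9, -2.3, 117.2]
tcp_rot: [-180.0, 0.0, 7.6]
ft_force: [-0.6, 0.6, -1.4]
finger_gap: 38.2
grip_force: 80.8
```

>>> step_arm:
  targets:
    - [[0,0,-1,0,0,0],[0,0,-2,0,0,0],[0,0,-3,0,0,0],[0,0,-3,0,0,0]]

```text
time: 13.92
tool_pos: [469.8, -2.3, 114.0]
tcp_rot: [-180.0, 0.0, 7.6]
ft_force: [0.4, -0.5, -0.1]
finger_gap: 38.5
grip_force: 80.8
```

>>> step_arm:
  targets:
    - [[0,0,-1,0,0,0],[0,0,-2,0,0,0],[0,0,-2,0,0,0]]

```text
time: 14.17
tool_pos: [470.1, -2.4, 112.3]
tcp_rot: [180.0, -0.0, 7.6]
ft_force: [0.6, -0.6, -0.4]
finger_gap: 38.4
grip_force: 81.0
```

>>> step_arm:
  targets:
    - [[0,0,-1,0,0,0],[0,0,-2,0,0,0],[0,0,-2,0,0,0]]

```text
time: 14.42
tool_pos: [470.6, -2.7, 111.3]
tcp_rot: [179.9, -0.1, 7.6]
ft_force: [-2.2, -1.6, 6.5]
finger_gap: 38.5
grip_force: 81.8
```

>>> step_arm:
  targets:
    - [[0,0,-1,0,0,0],[0,0,-2,0,0,0],[0,0,-2,0,0,0]]

```text
time: 14.67
tool_pos: [471.3, -2.7, 110.1]
tcp_rot: [179.9, -0.2, 7.6]
ft_force: [-1.1, -1.5, 9.6]
finger_gap: 38.3
grip_force: 82.2
```

>>> step_arm:
  targets:
    - [[0,0,-1,0,0,0],[0,0,-2,0,0,0],[0,0,-2,0,0,0]]

```text
time: 14.92
tool_pos: [470.9, -2.6, 107.6]
tcp_rot: [179.9, -0.1, 7.6]
ft_force: [-1.1, -1.6, 5.7]
finger_gap: 38.2
grip_force: 81.6
```

>>> step_arm:
  targets:
    - [[0,0,-1,0,0,0],[0,0,-2,0,0,0],[0,0,-2,0,0,0]]

```text
time: 15.17
tool_pos: [470.5, -2.6, 104.7]
tcp_rot: [180.0, -0.1, 7.6]
ft_force: [0.4, -1.8, 1.0]
finger_gap: 38.4
grip_force: 81.2
```

>>> step_arm:
  targets:
    - [[0,0,-1,0,0,0],[0,0,-2,0,0,0],[0,0,-3,0,0,0],[0,0,-4,0,0,0],[0,0,-4,0,0,0]]

```text
time: 15.58
tool_pos: [469.5, -2.2, 99.1]
tcp_rot: [-180.0, 0.1, 7.6]
ft_force: [4.2, -2.1, -9.6]
finger_gap: 38.6
grip_force: 81.2
```

>>> step_arm:
  targets:
    - [[0,0,-1,0,0,0],[0,0,-2,0,0,0],[0,0,-3,0,0,0],[0,0,-3,0,0,0]]

```text
time: 15.92
tool_pos: [469.7, -2.1, 97.2]
tcp_rot: [-180.0, 0.0, 7.6]
ft_force: [-1.0, -0.3, -0.9]
finger_gap: 38.3
grip_force: 81.9
```

>>> step_arm:
  targets:
    - [[0,0,-1,0,0,0],[0,0,-2,0,0,0],[0,0,-2,0,0,0]]

```text
time: 16.17
tool_pos: [470.0, -2.1, 95.8]
tcp_rot: [-180.0, -0.0, 7.6]
ft_force: [-3.9, 1.2, 6.7]
finger_gap: 38.4
grip_force: 82.6
```

>>> step_arm:
  targets:
    - [[0,0,-1,0,0,0],[0,0,-1.5,0,0,0],[0,0,-1.5,0,0,0],[0,0,-1.5,0,0,0]]

```text
time: 16.5
tool_pos: [470.2, -2.1, 94.8]
tcp_rot: [-180.0, -0.0, 7.6]
ft_force: [-6.2, 0.1, 10.0]
finger_gap: 38.6
grip_force: 83.0
```

>>> step_arm:
  targets:
    - [[0,0,0,0,0,0],[0,0,0,0,0,0],[0,0,0,0,0,0],[0,0,0,0,0,0],[0,0,0,0,0,0],[0,0,0,0,0,0]]

```text
time: 17.0
tool_pos: [470.2, -2.1, 94.9]
tcp_rot: [-180.0, -0.0, 7.6]
ft_force: [-5.7, 0.7, 9.1]
finger_gap: 38.2
grip_force: 83.0
```

```bash
python3 - <<'E'
from h import *
S=r.sense();print(S['tool_pos'],S['tcp_rot'],S['ft_force'],S['wrist_torque'])
s=vision.snapshot("scene");t=vision.snapshot("top")
u,v=proj(s,[500,0,80]).astype(int)
a=cv2.resize(s['img'][v-40:v+40,u-40:u+40],(400,400),interpolation=cv2.INTER_CUBIC)
b=cv2.resize(t['img'][130:250,200:320],(400,400),interpolation=cv2.INTER_CUBIC)
cv2.imwrite('pics/final.png',np.hstack([a,b]))
E
```

```text
[470.18973607  -2.11422752  94.86138203] [-1.79989883e+02 -1.81469455e-02  7.61883688e+00] [-5.72515795  0.74054968  9.05763288] [ 9.89160551e-02  9.67820240e-01 -1.40759106e-04]
```

View pics/final.png

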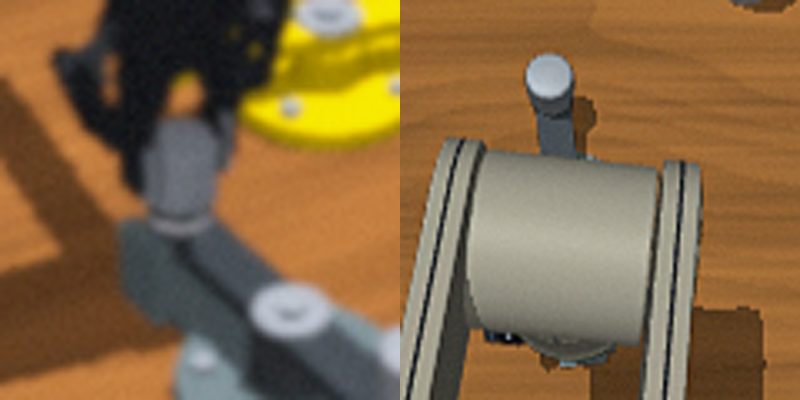

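>>> step_arm:
  targets:
    - [[0.4,-0.5,-0.6,0,0,0],[0.4,-0.5,-0.6,0,0,0],[0.4,-0.5,-0.6,0,0,0],[0.4,-0.5,-0.6,0,0,0],[0.4,-0.5,-0.6,0,0,0],[0.4,-0.5,-0.6,0,0,0]]

```text
time: 17.6
tool_pos: [470.5, -2.5, 94.5]
tcp_rot: [-180.0, -0.0, 7.6]
ft_force: [-8.6, 1.3, 14.6]
finger_gap: 38.3
grip_force: 83.6
```

```bash
python3 - <<'E'
from h import *
S=r.sense();print(S['tool_pos'],S['ft_force'])
for im in(cv2.imread('top3.png'),vision.snapshot("top")['img']):
  for vm in(140,150,160):
    h=cv2.cvtColor(im,cv2.COLOR_BGR2HSV);m=((h[...,2]>vm)&(h[...,1]<60)).astype(np.uint8);z=np.zeros_like(m);cv2.circle(z,(244,152),12,1,-1)
    n,l,st,c=cv2.connectedComponentsWithStats(m*z);i=1+np.argmax(st[1:,4]);print(vm,c[i].round(2),st[i])
E
```

```text
[470.514805    -2.49390096  94.53514869] [-8.62338328  1.34134129 14.59673762]
140 [243.98 152.23] [238 146  13  13 137]
150 [244.02 152.42] [238 147  13  12 129]
160 [244.   152.38] [238 147  13  12 128]
140 [243.92 152.23] [238 146  13  13 137]
150 [243.99 152.38] [238 147  13  12 130]
160 [244.02 152.42] [238 147  13  12 129]
```

The link hasn't moved off the stop, and the stiff rise to 14.6 N shows the seal is squeezed nearly solid. I'll ease the side load and back off a touch.

>>> step_arm:
  targets:
    - [[-0.9,0,0.3,0,0,0],[-0.9,0,0.3,0,0,0],[-0.9,0,0.3,0,0,0],[-0.9,0,0.3,0,0,0],[-0.9,0,0.3,0,0,0],[-0.9,0,0.3,0,0,0]]

```text
time: 18.15
tool_pos: [470.4, -2.5, 94.9]
tcp_rot: [-180.0, -0.1, 7.6]
ft_force: [-2.8, 1.8, 9.7]
finger_gap: 38.5
grip_force: 83.3
```

```bash
python3 -c "
from h import *
print(r.sense()['ft_force']);print(r.hand_in())"
```

```text
[-2.78635363  1.80106801  9.74350978]
the job is handed in; nothing more can be done
None
```

I turned the link home against its stop, clicked the tall cap onto the bare pin, and handed the job in at about 18 s with the gripper still pressing the cap down at about 9.7 N; no verdict was returned.

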